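# Refit the hinge pin of an inspection-camera stand

### The job

The camera arm and the lamp arm of the inspection stand are unpinned: take the longer of the two pins from the rack and thread it straight down through the slot in the top of the stand's fork, the eye of the camera arm, the eye of the lamp arm and the slot in the bottom ear, until its head sits fully down on the fork, then let go. The eyes hardly ever line up with each other, so feel for each one gently with the tip, never ramming or forcing the pin against the stand or the arms. Leave the shorter pin in the rack and the other things on the bench where they are.

Things in the scene. Friction and masses are not known exactly. Their poses are not given: they have to be found in the camera images.
- pin_head (a point): Centre of the square black head of the long pin, standing upright in one hole of the rack, its head 35 mm higher than the spare's. Head 24 x 24 x 30 mm, flats along the point's x and y; below it a greased round steel shaft, 12 mm thick, 95 mm long, the last 1.5 mm nosed to 10.5 mm. z up. Head's underside 15 mm, tip 110 mm below this point. About 110 g.
- pin_tip (a point): End of the long pin's shaft, on its axis; z points up towards the head.
- pin: The long pin as a whole; its origin is at the tip, z up towards the head.
- slot (a point): Centre of the slot in the top ear of the fixed stand's fork, on the ear's upper face, 120 mm above the bench. z up, y along the slot: the camera arm leaves to +y, the lamp arm to -y. Slot 40 mm long (y), 14 mm wide (x); ear 80 (y) x 52 (x) x 8 mm. Pin and stand or arms must never press on each other with more than 40 N.
- camera_eye_level (a point): Fork point 18 mm straight under the slot centre, at the upper face of the camera arm's 10 mm thick tongue. Its round eye, 14 mm across, lies level with this point, anywhere from -12 to +12 mm along the slot (y), x = 0; its place is not measured. The arm slides along y, at most 16 mm either side, with about 2.5 N of friction: a pin in the eye can drag it.
- lamp_eye_level (a point): Fork point 46 mm straight under the slot centre, at the upper face of the lamp arm's 10 mm thick tongue. Its round eye, 14 mm across, lies anywhere from -12 to +12 mm along the slot (y), x = 0, whatever the camera eye does; not measured. It slides like the camera arm.
- bottom_slot (a point): Centre of the slot in the bottom ear, on its upper face, 74 mm straight under the top slot: 42 mm long (y), 15 mm wide (x), ear 10 mm thick, free space below down to the base.
- stand: The stand with its two arms, fixed. Base 120 (x) x 360 (y) x 12 mm, fork in the middle with its upright web on the -x side, camera barrel (46 mm thick, top 155 mm above the bench) about 122 mm to +y, round lamp about 120 mm to -y. Origin on the bench under the slot centre, same axes as the slot.
- rack: Grey block 60 (x) x 150 (y) x 50 mm, fixed, origin under its centre; two holes 13.5 mm across, 35 mm deep, at y = -45 and +45 mm, one pin in each.
- spare_head (a point): Centre of the head of the shorter pin (shaft 60 mm, head and thickness as the long pin's), standing in the other hole of the rack. Leave it there.
- screwdriver_grip (a point): Screwdriver lying on the bench, middle of its handle, 200 mm long. Leave it.
- jar_mid (a point): Closed jar, 56 mm across, 55 mm high; its middle. Leave it.
- reel_mid (a point): Flat component reel, 90 mm across, 12 mm thick; its middle. Leave it.
- meter_mid (a point): Black hand multimeter lying down, 140 x 75 x 35 mm; its middle. Leave it.
- tweezers_mid (a point): Steel tweezers, 120 mm long, 8 mm high; their middle. Leave them.
Things that resemble listed ones, but are neither listed nor needed, are in the scene too. What is shaped like the pin but red or yellow is not meant.

How it is judged:
At the end, for the whole second after the job is handed in: The long pin stands upright (within 0.06 rad) through the fork and both eyes, its head down on the top ear to within 3 mm, released and at rest; the shorter pin is still in its rack hole (moved under 15 mm) (z of pin_tip in the frame of slot between -0.098 and -0.092 m and x of pin_tip in the frame of slot between -0.004 and 0.004 m and y of pin_tip in the frame of slot between -0.017 and 0.017 m and angle between pin_tip's own z axis and vertical below 0.06 rad and linear speed of pin below 0.02 m/s and distance of spare_head from where it was at the start of the episode below 0.015 m); the robot touches nothing.
It fails at once if the pin presses on the stand or its arms with more than 40 N (contact force between pin and stand above 40 N).
It fails at once if another thing on the bench is moved by more than 30 mm (distance of any of spare_head, screwdriver_grip, jar_mid, reel_mid, meter_mid, tweezers_mid from where it was at the start of the episode above 0.03 m).
It also fails if it takes over 72 s, if anything falls off the work surface, if the arm or the gripper's body presses on something with over 40 N, if the wrist force passes 120 N, or if a joint passes its speed limit or range.

### The arm

A 6-joint arm with a two-finger parallel gripper is mounted at the origin on the work surface. World frame = base frame: x ahead of the robot, y to its left, z up, the work surface at z = 0. Lengths are in m, angles in rad, forces in N, time in s.
With the tool pointing down it reaches from about 0.35 to 0.875 m from the base axis. Payload 15.5 kg.
Tool frame: the origin (TCP) lies midway between the tips of the shut fingers; the grasp point (between the pads) lies robot.grip_point_offset behind it (robot.grip_point_offset is the distance from the TCP to the grasp point, in m); z points along the fingers, y is the line along which they close (so a half turn about z gives the same grasp; the last joint's range is limited). The gripper opens to 85 mm and grips with 20 to 120 N. Pads are 22 mm wide; open, the fingers measure 114 mm over their backs; the gripper's body (76 mm by 85 mm) begins 54 mm behind the grasp point. The pads swing forward as they close: fully open they stand 13 mm farther back than shut.
Start: joints at [1.222, 0.494, 1.345, -0, 1.302, -0.096], TCP at [0.157, 0.605, 0.231] pointing down, gripper open.
Joint ranges: [-2.91, 2.91], [-0.82, 2.16], [0.22, 2.67], [-1.22, 4.37], [0.12, 2.79], [-3.08, 3.08]. Speed limits (rad/s): [1.89, 1.89, 2.57, 3.01, 3.01, 3.01].

### API

Orientations are given as a rotation vector (axis times angle).
In Python, from bench import robot gives the robot as it stands.
- The arm moves only by the tool carry_out, never from a script. Its argument "plan" is a list of rows, each a list of 3 entries, a list of its own where there are three numbers: the shift along the tool's x, y, z in cm, then the turn about the tool's z in degrees, then the opening, from -1 (shut) to 1 (fully open). A call has 1 to 5 rows; each row shifts and turns the commanded pose from where the row before left it, along the tool's axes as they then stand; what a row does not reach is not made up. A row lasts 1/8 s, in which the tool goes at most 62.5 mm and 10.7 degrees, less where a joint would pass 70% of its speed; a pose out of reach is approached as far as the arm can. A call is refused whole if a number of a shift passes 6.25 or a number of a turn 10.7, either way. A call with a gripper value outside its range is refused whole. The fingers move at their own pace and stop on an object; "squeeze" is the grip in N (left out, the last holds). Time passes only in rows, so rows that do not move let the fingers close. It gives the time, the measured TCP pose, the force, the opening and the grip force at its end, in the units of the state.
- robot.state(): the state, without advancing time (a new reading comes with each control period).
- robot.snapshot(name): name is "scene" or "side" or "wrist"; returns (picture, depth): 400x640x3 uint8, blue, green, red; 400x640 float32, m along the optical axis (not along the pixel's ray), 0 where there is no reading.
- robot.calibration(name): a dict with "fx", "fy", "cx", "cy" (pixels), "eye" and "orientation" of the camera in the world; the wrist camera has in their place "mount" (4x4, takes a point from camera to tool coordinates, whose origin is the TCP and whose axes are the flange's). Camera axes: x right, y up, looking along -z (the intrinsics and any distortion apply to the point x, -y, -z); pixel columns grow to the right and rows downward; lengths in m; the calibration is good to about 2 mm. A picture is of the moment at which its call begins: read the wrist's pose just before it. calibration takes no time and is no camera call.
- robot.job_done(): hands the job in; it is judged then, once.
The state is a dict: "time_s": time; "q": joint angles; "dq": joint speeds; "effort": joint torques, N m; "position": TCP position; "ee_rot": TCP orientation; "ft_force": force on the tool from outside, world axes, zero at the start; "moment": the same for the moment, N m; "grip_width": finger opening in m; "grip_force": force on a finger pad.
Only numpy, scipy, OpenCV 4.12 (cv2) and the standard library are available. Lean on these libraries where they do the work, as an engineer would, in place of code of your own. Each camera call takes 0.05 s, during which the arm holds its last target. There are 200 camera calls.

## Working session

There is one attempt and no reset: what is moved stays moved. The work goes in short steps, Python scripts to look and compute and a tool call to move; the robot and the scene stay as the last step left them, time stands still between calls to the robot, and variables do not carry over. Pictures are saved under pics/ and viewed, at most 10 in all, crops included, and the job is handed in when it is done.

Besides the shell and the picture viewer there is one more tool, called as a command line: name --argument value ..., lists and objects as JSON in quotes. carry_out: Moves the arm, as the interface text tells. Its arguments: {"type":"object","properties":{"plan":{"type":"array"},"squeeze":{"type":"number"}},"required":["plan"]}

```bash
ls; mkdir -p pics; python3 - <<'E'
from bench import robot
import cv2,numpy as np
print(robot.grip_point_offset, robot.state())
for n in("scene","side"):
    p,d=robot.snapshot(n); cv2.imwrite(f"pics/{n}0.png",p); np.save(f"{n}0.npy",d); c=robot.calibration(n); print(n,c)
print(robot.calibration("wrist"))
E
```

```text
pics
0.0187 {'time_s': 0.0, 'q': array([ 1.22147024e+00,  4.94193213e-01,  1.34617357e+00, -2.60338004e-05,
        1.30250589e+00, -9.55034805e-02]), 'dq': array([ 4.30968209e-05, -1.52941905e-03, -7.76585884e-04,  1.01643349e-03,
       -3.04110366e-04,  1.11381595e-03]), 'effort': array([ 2.14009415e-03, -8.82168245e+01, -3.83883405e+01,  1.83570603e-05,
        1.01215331e-02, -6.17880019e-06]), 'position': array([0.1568156 , 0.60460837, 0.23067965]), 'ee_rot': array([-3.97590703e-01, -3.11607156e+00,  1.96965290e-03]), 'ft_force': array([-1.0294419 ,  0.41172373,  0.60665204]), 'moment': array([-0.00161988,  0.06393714,  0.03470531]), 'grip_force': 0.0, 'grip_width': 0.08554725097863868}
scene {'fx': 499.62150424207954, 'fy': 499.62150424207954, 'cx': 321.2096487456352, 'cy': 203.8295116300438, 'eye': array([0.98353496, 0.85904322, 0.95263593]), 'orientation': array([0.26593972, 1.0009683 , 2.43690219])}
side {'fx': 382.552864562728, 'fy': 382.552864562728, 'cx': 319.98202149626707, 'cy': 192.42780150974434, 'eye': array([0.46855469, 0.87220406, 0.64854112]), 'orientation': array([ 0.09164789, -1.37462378, -2.64436867])}
{'fx': 319.93663875929076, 'fy': 319.93663875929076, 'cx': 323.79865599898505, 'cy': 199.50983695892148, 'mount': array([[-5.92136077e-04,  9.55653661e-01,  2.94492326e-01,
         7.44774319e-02],
       [ 9.99999714e-01,  7.04412141e-04, -2.75179099e-04,
         1.27197309e-03],
       [-4.70419884e-04,  2.94492079e-01, -9.55653805e-01,
        -1.43042800e-01],
       [ 0.00000000e+00,  0.00000000e+00,  0.00000000e+00,
         1.00000000e+00]])}
```

View pics/scene0.png

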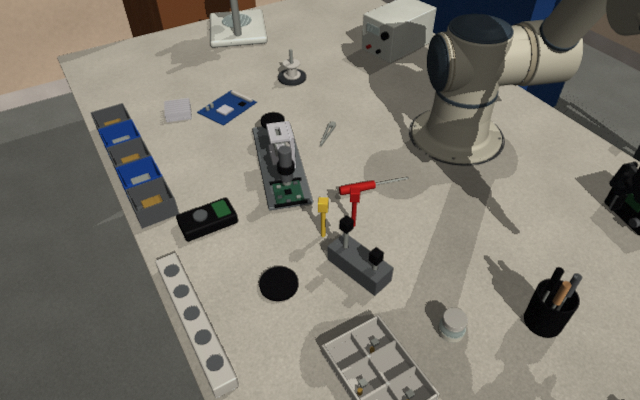

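View pics/side0.png

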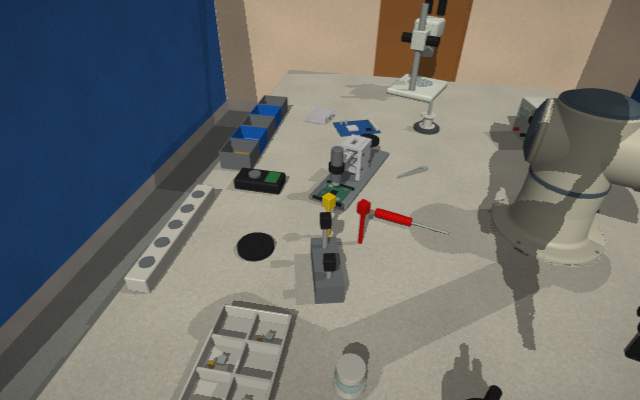

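The scene shows the stand at about (281,160), with its white fork at (282,140). The rack is at (360,262). There are four pin-like things: a black head at (346,225), a lower black head at (376,256), a yellow one at (323,204) and a red one at (355,195). The black head at (346,225) fits the long pin because it's the higher of the two in the rack. I'll confirm that in a crop.

```bash
cat > h.py <<'E'
import numpy as np,cv2
from scipy.spatial.transform import Rotation as R
from bench import robot
def pose():
    s=robot.state(); T=np.eye(4);T[:3,:3]=R.from_rotvec(s["ee_rot"]).as_matrix();T[:3,3]=s["position"];return T
def cam(n,T=None):
    c=robot.calibration(n)
    if n=="wrist": M=T@c["mount"]
    else:
        M=np.eye(4);M[:3,:3]=R.from_rotvec(c["orientation"]).as_matrix();M[:3,3]=c["eye"]
    return c,M
def cloud(n,d,T=None):
    c,M=cam(n,T); v,u=np.mgrid[:400,:640]
    P=np.stack([(u-c["cx"])/c["fx"]*d,-(v-c["cy"])/c["fy"]*d,-d],-1)
    return P@M[:3,:3].T+M[:3,3]
def proj(n,p,T=None):
    c,M=cam(n,T); q=(np.asarray(p)-M[:3,3])@M[:3,:3]
    return np.array([c["cx"]-c["fx"]*q[...,0]/q[...,2],c["cy"]+c["fy"]*q[...,1]/q[...,2]]).T
def ray(n,u,v,z,T=None):
    c,M=cam(n,T); r=M[:3,:3]@np.array([(u-c["cx"])/c["fx"],-(v-c["cy"])/c["fy"],-1]); return M[:3,3]+r*(z-M[2,3])/r[2]
E
python3 - <<'E'
from h import *
p=cv2.imread("pics/scene0.png"); 
a=cv2.resize(p[105:215,235:345],None,fx=5,fy=5,interpolation=cv2.INTER_CUBIC)[:, :]
b=cv2.resize(p[185:295,305:415],None,fx=5,fy=5,interpolation=cv2.INTER_CUBIC)
cv2.imwrite("pics/crop1.png",cv2.resize(np.hstack([a,b]),(800,400)))
d=np.load("scene0.npy"); P=cloud("scene",d)
np.set_printoptions(precision=3,suppress=True)
for n,u,v in [("bench",250,235),("long",346,220),("spare",376,252),("yel",323,200),("red",355,192),("forktop",280,130),("rack",352,262),("jar",454,317),("reel",279,283),("barrel",284,152),("lamp",272,120)]: print(n,P[v,u])
# stand/heights: top ear points 
m=(abs(P[...,2]-.12)<.006)&(d>0); m[:105]=0;m[215:]=0;m[:,:240]=0;m[:,320:]=0
v,u=np.nonzero(m);print(u.min(),u.max(),v.min(),v.max(),len(u)); X=P[m][:,:2].astype(np.float32); print(cv2.minAreaRect(X))
m=(abs(P[...,2]-.05)<.005)&(d>0); m[:230]=0;m[300:]=0;m[:,:320]=0;m[:,400:]=0
X=P[m][:,:2].astype(np.float32); print(cv2.minAreaRect(X))
m=(abs(P[...,2]-.012)<.005)&(d>0); m[:105]=0;m[215:]=0;m[:,:245]=0;m[:,318:]=0
X=P[m][:,:2].astype(np.float32); print(cv2.minAreaRect(X))
E
```

```text
bench [0.723 0.053 0.003]
long [0.56  0.239 0.141]
spare [0.537 0.326 0.108]
yel [0.563 0.144 0.123]
red [0.482 0.158 0.121]
forktop [ 0.523 -0.155  0.118]
rack [0.57  0.286 0.05 ]
jar [0.47  0.517 0.056]
reel [0.73  0.229 0.015]
barrel [ 0.576 -0.025  0.155]
lamp [ 0.499 -0.257  0.08 ]
267 319 121 207 485
((0.5597935914993286, -0.024265751242637634), (0.3505883514881134, 0.0665685161948204), 74.69967651367188)
((0.5458926558494568, 0.28136271238327026), (0.06377008557319641, 0.1535736322402954), 14.758824348449707)
((0.5161148905754089, -0.20018991827964783), (0.480589359998703, 0.2263750433921814), 59.5196418762207)
```

View pics/crop1.png

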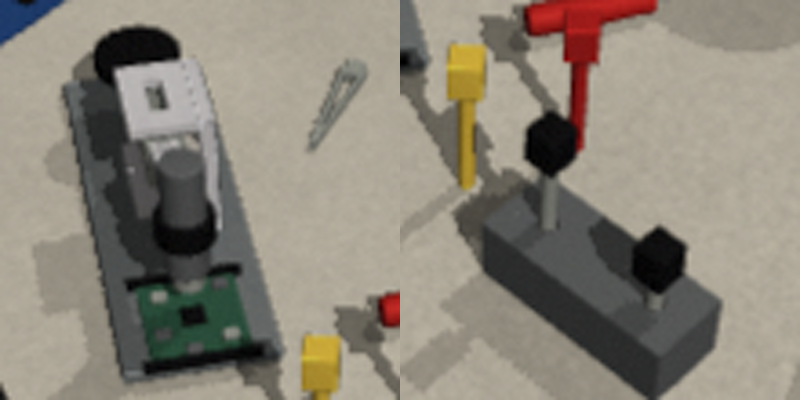

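```bash
cat >> h.py <<'E'
np.set_printoptions(precision=4,suppress=True)
def to(p,yaw_closing=None):
    "shift in cm in tool axes from measured pose to TCP target p; turn about tool z"
    T=pose(); print("tool x",T[:3,0],"y",T[:3,1],"z",T[:3,2]); print("shift cm",100*T[:3,:3].T@(np.asarray(p)-T[:3,3]))
    if yaw_closing is not None:
        a=np.array([np.cos(yaw_closing),np.sin(yaw_closing),0]); l=T[:3,:3].T@a; t=np.degrees(np.arctan2(l[1],l[0]))-90
        print("turn deg",(t+90)%180-90)
E
python3 - <<'E'
from h import *
d=np.load("scene0.npy"); P=cloud("scene",d)
v,u=np.mgrid[:400,:640]
for n,(a,b,c,e),z in [("long",(332,360,210,240),.14),("spare",(362,392,242,272),.105),("yel",(315,332,192,214),.12)]:
    m=(u>a)&(u<b)&(v>c)&(v<e)&(P[...,2]>z-.006)&(d>0); print(n,P[m].mean(0),P[m].min(0),P[m].max(0),m.sum())
print("slot",ray("scene",277.6,130.6,.12))
p=proj("scene",[ray("scene",277.6,130.6,.12)]);print(p)
to([.557,.238,.26],np.radians(14.8)); to([.557,.238,.26],np.radians(104.8))
E
```

```text
long [0.5594 0.2401 0.1398] [0.545  0.2264 0.1344] [0.571  0.2521 0.1439] 108
spare [0.5362 0.3264 0.105 ] [0.5217 0.3119 0.0993] [0.5498 0.3401 0.1098] 112
yel [0.5657 0.1491 0.1237] [0.5487 0.1353 0.1145] [0.5798 0.1622 0.1302] 108
slot [ 0.5306 -0.1537  0.12  ]
[[277.6 130.6]]
tool x [-0.968   0.251   0.0001] y [ 0.251   0.968  -0.0011] z [-0.0004 -0.0011 -1.    ]
shift cm [-47.9442 -25.4492  -2.9029]
turn deg 60.66054995899188
tool x [-0.968   0.251   0.0001] y [ 0.251   0.968  -0.0011] z [-0.0004 -0.0011 -1.    ]
shift cm [-47.9442 -25.4492  -2.9029]
turn deg -29.33948522549231
```

carry_out --plan '[[[-4.8,-2.5,-0.6],0,1],[[-4.8,-2.5,-0.6],0,1],[[-4.8,-2.5,-0.6],0,1],[[-4.8,-2.5,-0.6],0,1],[[-4.8,-2.5,-0.5],0,1]]'

```text
time_s: 0.72
position: [0.3589, 0.4224, 0.2604]
ee_rot: [-0.397, -3.116, 0.0]
ft_force: [0.1, 0.9, -0.0]
grip_width: 0.0856
grip_force: 0.0
```

carry_out --plan '[[[-4.8,-2.5,0],0,1],[[-4.8,-2.5,0],0,1],[[-4.8,-2.5,0],-9.8,1],[[-5.4,-1.6,0],-9.8,1],[[-5.3,-0.6,0],-9.8,1]]'

```text
time_s: 1.35
position: [0.5858, 0.2914, 0.2603]
ee_rot: [0.412, -3.114, 0.0]
ft_force: [0.3, 0.8, -0.1]
grip_width: 0.0854
grip_force: 0.0
```

carry_out --plan '[[[0,0,0],0,0.3],[[0,0,0],0,0.3]]'

```text
time_s: 1.6
position: [0.5837, 0.2932, 0.2597]
ee_rot: [0.404, -3.114, 0.0]
ft_force: [0.1, -0.9, 0.6]
grip_width: 0.0553
grip_force: 0.0
```

```bash
python3 - <<'E'
from h import *
T=pose(); p,d=robot.snapshot("wrist"); np.save("w1T.npy",T);np.save("w1d.npy",d)
to([.5594,.2401,.26],np.radians(104.8)); print(T[:3,3])
P=cloud("wrist",d,T)
for z,t in((.14,.006),(.105,.004),(.05,.004)):
    m=(abs(P[...,2]-z)<t)&(d>0)&(np.hypot(P[...,0]-.55,P[...,1]-.26)<.13)
    m=m.astype(np.uint8); n,l,s,c=cv2.connectedComponentsWithStats(m)
    for i in range(1,n):
        if s[i,4]>60: print(z,s[i],cv2.minAreaRect(P[l==i][:,:2].astype(np.float32)),P[l==i].mean(0))
q=proj("wrist",[.5594,.2401,.14],T); print(q)
cv2.imwrite("pics/w1.png",p)
E
```

```text
tool x [-0.9668 -0.2557  0.0011] y [-0.2557  0.9668  0.    ] z [-0.0011 -0.0003 -1.    ]
shift cm [ 3.6703 -4.5437  0.0017]
turn deg 0.015700137336452258
[0.5837 0.2932 0.2597]
0.14 [251 130  31  30 863] ((0.5573035478591919, 0.23783549666404724), (0.02349042147397995, 0.02399419993162155), 14.696002960205078) [0.557  0.2382 0.1401]
0.105 [194  10  23  37 124] ((0.4825088083744049, 0.16541321575641632), (0.012933038175106049, 0.027940381318330765), 88.67729949951172) [0.4843 0.1658 0.1049]
0.105 [170 103  21  37 132] ((0.562143087387085, 0.15412944555282593), (0.031516313552856445, 0.015871640294790268), 11.760359764099121) [0.56   0.1539 0.1049]
0.105 [356 127  27  27 667] ((0.5347291231155396, 0.32480984926223755), (0.023624582216143608, 0.024000363424420357), 13.748710632324219) [0.5348 0.3245 0.1053]
0.05 [ 251  106  142   57 6083] ((0.5463925004005432, 0.2814338803291321), (0.060045935213565826, 0.15024882555007935), 14.7282133102417) [0.5427 0.283  0.0504]
[267.655  148.3065]
```

View pics/w1.png

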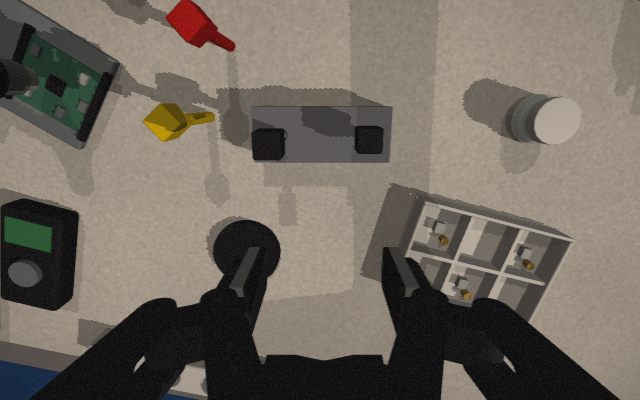

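carry_out --plan '[[[2,-2.4,0],0,0.3],[[1.9,-2.3,0],0,0.3],[[0,0,5],0,0.3],[[0,0,3],0,0.3],[[0,0,0],0,0.3]]'

```text
time_s: 2.28
position: [0.5564, 0.2378, 0.1789]
ee_rot: [0.406, -3.111, 0.001]
ft_force: [-0.7, -0.8, -0.4]
grip_width: 0.056
grip_force: 0.0
```

```bash
python3 - <<'E'
from h import *
to([.5573,.2379,.1125],np.radians(104.7)); print(robot.state()["ft_force"],robot.state()["grip_width"])
E
```

```text
tool x [-0.9665 -0.2566  0.004 ] y [-0.2566  0.9665 -0.0001] z [-0.0038 -0.0012 -1.    ]
shift cm [-0.1112 -0.0139  6.6419]
turn deg 0.16937259273443317
[-0.6627 -0.8102 -0.4293] 0.055957405426576054
```

carry_out --plan '[[[-0.1,0,4],0,0.3],[[0,0,2.6],0,0.3],[[0,0,0],0,0.3],[[0,0,0],0,0.3]]'

```text
time_s: 2.78
position: [0.5603, 0.2386, 0.1163]
ee_rot: [-0.406, 3.113, 0.001]
ft_force: [0.3, -0.2, -0.4]
grip_width: 0.0555
grip_force: 0.0
```

carry_out --plan '[[[0,0,0],0,-1],[[0,0,0],0,-1],[[0,0,0],0,-1],[[0,0,0],0,-1],[[0,0,0],0,-1]]' --squeeze 60

```text
time_s: 3.4
position: [0.5602, 0.2383, 0.1155]
ee_rot: [-0.406, 3.113, 0.001]
ft_force: [-1.4, -0.2, 9.5]
grip_width: 0.0227
grip_force: 58.3
```

```bash
python3 - <<'E'
from h import *
to([.5573,.2379,.1125],np.radians(104.7)); s=robot.state(); print(s["position"],s["ft_force"],s["moment"],s["grip_width"],s["grip_force"],s["q"])
E
```

```text
tool x [-0.9666 -0.2564 -0.0021] y [-0.2564  0.9666  0.0001] z [ 0.002   0.0006 -1.    ]
shift cm [0.2962 0.0341 0.3038]
turn deg 0.1542261385351935
[0.5602 0.2383 0.1155] [-1.3937 -0.2182  9.5076] [-0.0229  0.2483 -0.0202] 0.022686839932131997 58.33097040653229 [ 0.3041  0.5985  1.5126  0.      1.0284 -1.5259]
```

carry_out --plan '[[[0,0,-1],0,-1],[[0,0,-2],0,-1],[[0,0,-4],0,-1],[[0,0,-5],0,-1],[[0,0,-6],0,-1]]'

```text
time_s: 4.03
position: [0.5588, 0.2379, 0.296]
ee_rot: [0.406, -3.114, 0.0]
ft_force: [0.3, 0.9, -1.9]
grip_width: 0.0227
grip_force: 58.9
```

carry_out --plan '[[[0,0,0],0,-1],[[0,0,0],0,-1],[[0,0,0],0,-1]]'

```text
time_s: 4.4
position: [0.5588, 0.2379, 0.293]
ee_rot: [0.406, -3.113, 0.001]
ft_force: [-0.0, -0.0, -1.9]
grip_width: 0.023
grip_force: 59.1
```

```bash
python3 - <<'E'
from h import *
s=robot.state(); print(s["position"],s["ft_force"],s["moment"],s["grip_width"],s["grip_force"],s["q"])
P=cloud("scene",np.load("scene0.npy"))
T=pose(); p,d=robot.snapshot("scene"); cv2.imwrite("pics/s2.png",p)
w,_=robot.snapshot("wrist"); 
cv2.imwrite("pics/c2.png",np.hstack([w,cv2.resize(p[100:240,255:375],(343,400))])[:, 200:])
slot=np.array([.5306,-.1537,.32]); to(slot+[0.03,0.08,0])
E
```

```text
[0.5588 0.2379 0.293 ] [-0.032  -0.0181 -1.9176] [-0.0562  0.0556  0.0409] 0.02296671376738181 59.11480128765106 [ 0.3041  0.4186  1.301  -0.      1.4245 -1.526 ]
tool x [-0.9666 -0.2564  0.0022] y [-0.2564  0.9666 -0.0001] z [-0.0021 -0.0007 -1.    ]
shift cm [  7.8495 -30.1593  -2.6669]
```

View pics/c2.png

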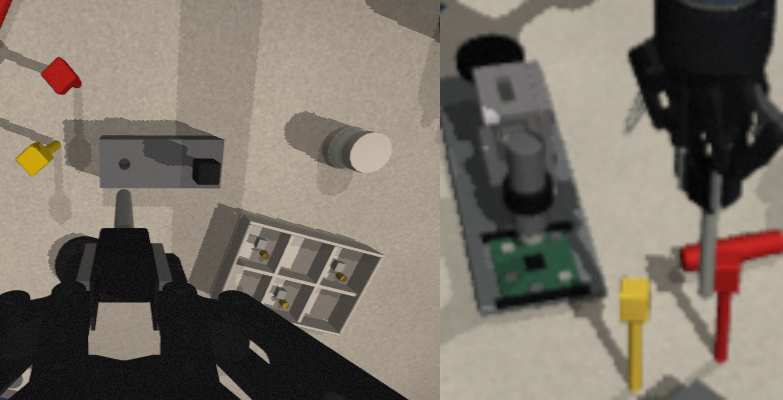

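```bash
python3 - <<'E'
from h import *
T=pose(); d=np.array([.577,-.172,.295])-T[:3,3]; n=9; a=np.degrees(np.arctan2(*T[[0,1],1]));Rm=T[:3,:3]
print(a)
for i in range(n):
    t=4.2; print((100*Rm.T@d/n).round(2)); Rm=Rm@R.from_euler("z",t,degrees=True).as_matrix()
print(Rm)
E
```

```text
-14.857040153766567
[ 0.98 -4.45 -0.02]
[ 0.65 -4.51 -0.02]
[ 0.31 -4.55 -0.02]
[-0.02 -4.56 -0.02]
[-0.35 -4.55 -0.02]
[-0.69 -4.51 -0.02]
[-1.01 -4.44 -0.02]
[-1.34 -4.36 -0.02]
[-1.65 -4.25 -0.02]
[[-0.9209  0.3898 -0.0021]
 [ 0.3898  0.9209 -0.0007]
 [ 0.0016 -0.0014 -1.    ]]
```

carry_out --plan '[[[1.0,-4.45,0],4.2,-1],[[0.65,-4.5,0],4.2,-1],[[0.3,-4.55,0],4.2,-1],[[0,-4.55,0],4.2,-1],[[-0.35,-4.55,0],4.2,-1]]'

```text
time_s: 5.12
position: [0.5688, 0.009, 0.2936]
ee_rot: [-0.172, -3.136, -0.0]
ft_force: [-0.0, -0.4, -1.7]
grip_width: 0.0228
grip_force: 59.2
```

carry_out --plan '[[[-0.7,-4.5,0],4.2,-1],[[-1.0,-4.45,0],4.2,-1],[[-1.35,-4.35,0],4.2,-1],[[-1.65,-4.25,0],4.2,-1],[[0,0,0],0,-1]]'

```text
time_s: 5.75
position: [0.5769, -0.1745, 0.2933]
ee_rot: [-0.631, -3.076, 0.0]
ft_force: [0.5, 0.1, -1.6]
grip_width: 0.0228
grip_force: 59.3
```

carry_out --plan '[[[0,0,0],0,-1],[[0,0,0],0,-1]]'

```text
time_s: 6.0
position: [0.5771, -0.1707, 0.2941]
ee_rot: [-0.623, -3.079, -0.0]
ft_force: [0.4, 0.3, -1.4]
grip_width: 0.0229
grip_force: 59.3
```

```bash
python3 - <<'E'
from h import *
T=pose(); p,d=robot.snapshot("wrist"); np.save("w3T.npy",T);np.save("w3d.npy",d);cv2.imwrite("pics/w3.png",p)
print(T, robot.state()["ft_force"]); P=cloud("wrist",d,T)
c=np.array([.5306,-.1537])
m=(abs(P[...,2]-.12)<.005)&(d>0)&(np.hypot(P[...,0]-c[0],P[...,1]-c[1])<.06)
n,l,s,cc=cv2.connectedComponentsWithStats(m.astype(np.uint8))
for i in range(1,n):
    if s[i,4]>100:
        q=P[l==i]; print(s[i],cv2.minAreaRect(q[:,:2].astype(np.float32)),q.mean(0))
u,v=proj("wrist",[*c,.12],T); print(u,v)
u0,v0=int(u)-75,int(v)-60; print("crop",u0,v0)
cv2.imwrite("pics/c3.png",cv2.resize(p[max(v0,0):v0+120,u0:u0+150],None,fx=5,fy=5,interpolation=cv2.INTER_CUBIC))
E
```

```text
[[-0.9214  0.3886 -0.0005  0.5771]
 [ 0.3886  0.9214  0.0003 -0.1707]
 [ 0.0006  0.0001 -1.      0.2941]
 [ 0.      0.      0.      1.    ]] [ 0.2796  0.0211 -1.1554]
[ 275   84   88   75 5063] ((0.5252367258071899, -0.15130674839019775), (0.08013387769460678, 0.0639910027384758), 71.82272338867188) [ 0.5237 -0.1506  0.1204]
319.73545544907506 128.19641215791768
crop 244 68
```

View pics/c3.png

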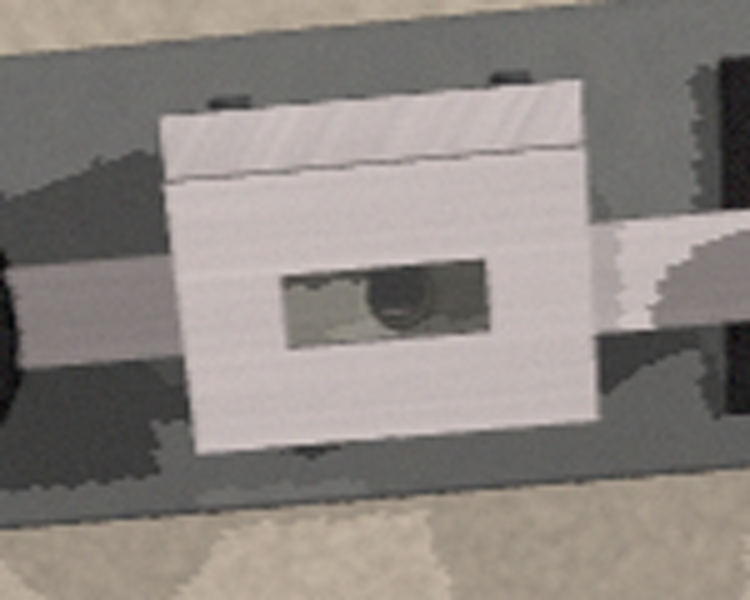

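```bash
python3 - <<'E'
from h import *
T=np.load("w3T.npy"); px=lambda u,v:(244+(u+.5)/5-.5,68+(v+.5)/5-.5)
C=[ray("wrist",*px(*a),.12,T) for a in((282,275),(485,260),(490,332),(287,350))]
C=np.array(C); print(C); c=C.mean(0); e=[np.linalg.norm(C[i]-C[(i+1)%4]) for i in range(4)]; print(c,e)
y=(C[1]-C[0]+C[2]-C[3])[:2]; y/=np.linalg.norm(y); print("slot y deg",np.degrees(np.arctan2(y[1],y[0])), "tool y", np.degrees(np.arctan2(T[1,1],T[0,1])))
E_=[ray("wrist",*px(*a),.102,T) for a in((367,298),(431,298),(399,298))]; x=np.array([y[1],-y[0]])
for q in E_: print("eye rel slot x,y",(q-c)[:2]@x,(q-c)[:2]@y)
# ear corners
tip=(T@[.003,.0003,.1005,1])[:3]; u,v=proj("wrist",tip,T); print(u,v,proj("wrist",tip+.006*T[:3,1],T))
p=cv2.imread("pics/w3.png"); u0,v0=int(u)-40,int(v)-30
print(u0,v0); cv2.imwrite("pics/c4.png",cv2.resize(p[v0:v0+60,u0:u0+80],None,fx=8,fy=8,interpolation=cv2.INTER_CUBIC))
E
```

```text
[[ 0.5183 -0.1692  0.12  ]
 [ 0.531  -0.132   0.12  ]
 [ 0.544  -0.1362  0.12  ]
 [ 0.5318 -0.1741  0.12  ]]
[ 0.5313 -0.1529  0.12  ] [np.float64(0.03926705840216974), np.float64(0.01370311101376564), np.float64(0.03983749831148875), np.float64(0.014319538230981884)]
slot y deg 71.65371388158643 tool y 67.13451480023767
eye rel slot x,y -0.0001848560588871058 -0.004016937501240713
eye rel slot x,y 0.0008570779874216932 0.009058955858674316
eye rel slot x,y 0.0003361044275033717 0.0025209271447071925
322.37766121639 195.4608293665287 [329.9397 195.4554]
282 165
```

View pics/c4.png

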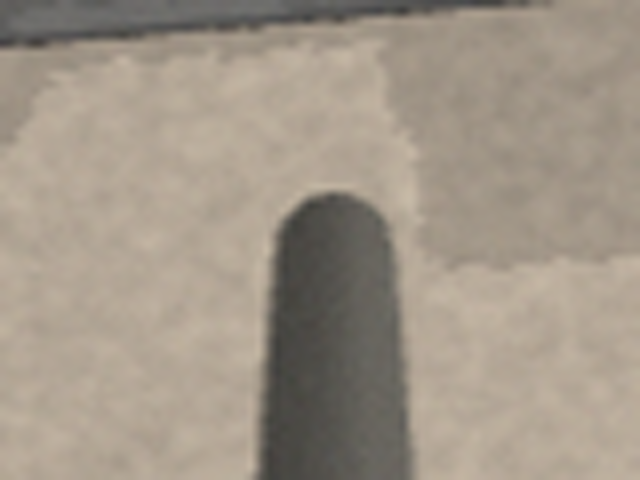

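The slot centre is at (0.531, -0.153) and the slot is 40 x 14 mm, which matches the description. The camera eye shows through it at y ≈ +2.5 mm, and the pin tip is at pixel (323,189), as expected. Next I'll move the tip over the eye.

carry_out --plan '[[[0,0,0],-4.5,-1],[[2.3,0.2,0],0,-1],[[2.3,0.2,0],0,-1],[[0,0,3],0,-1],[[0,0,2.8],0,-1]]'

```text
time_s: 6.68
position: [0.5348, -0.1525, 0.236]
ee_rot: [0.501, 3.1, -0.0]
ft_force: [0.5, -0.3, -2.0]
grip_width: 0.023
grip_force: 59.4
```

carry_out --plan '[[[0,0,0],0,-1],[[0,0,0],0,-1],[[0,0,0],0,-1]]'

```text
time_s: 7.05
position: [0.5355, -0.1534, 0.2375]
ee_rot: [0.503, 3.099, -0.001]
ft_force: [-0.6, -0.2, -1.7]
grip_width: 0.0227
grip_force: 59.3
```

```bash
cat >> h.py <<'E'
def st():
    s=robot.state(); T=pose(); tip=(T@[.0033,.001,.1005,1])[:3]-[.5313,-.1529,.12]
    x=np.array([.9492,-.3148,0]);y=np.array([.3148,.9492,0])
    F=s["ft_force"]; print("t",s["time_s"],"tip mm in slot",1000*np.array([tip@x,tip@y,tip[2]]),"F slot",np.array([F@x,F@y,F[2]]),"M",s["moment"],"z",T[:3,2],"yawerr",np.degrees(np.arctan2(T[1,1],T[0,1]))-71.65,s["grip_width"])
E
python3 - <<'E'
from h import *
st(); T=pose(); p,d=robot.snapshot("wrist"); st()
tip=(T@[.0033,.001,.1005,1])[:3]; u,v=proj("wrist",tip,T).astype(int); print(u,v)
cv2.imwrite("pics/c5.png",cv2.resize(p[v-60:v+60,u-75:u+75],None,fx=5,fy=5,interpolation=cv2.INTER_CUBIC)); np.save("w5T.npy",T)
E
```

```text
t 7.05 tip mm in slot [ 0.9887  1.8704 16.9686] F slot [-0.5036 -0.338  -1.705 ] M [ 0.0058 -0.0008 -0.0148] z [ 0.0017 -0.0007 -1.    ] yawerr -0.07810474761750186 0.02274684092354932
t 7.1 tip mm in slot [ 0.8672  1.8345 16.7989] F slot [-0.6974  0.1331 -0.6566] M [-0.0299  0.0184 -0.0412] z [ 0.0015 -0.0006 -1.    ] yawerr -0.08061345466431646 0.022648309775391066
323 194
```

View pics/c5.png

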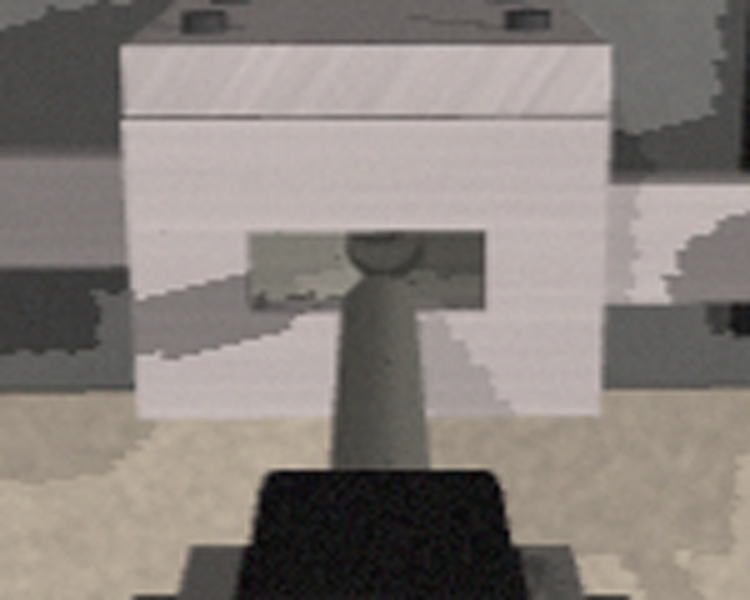

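carry_out --plan '[[[0.09,0.08,0],0,-1],[[0,0,0.7],0,-1],[[0,0,0.7],0,-1],[[0,0,0],0,-1],[[0,0,0],0,-1]]'

```text
time_s: 7.72
position: [0.5343, -0.1523, 0.2222]
ee_rot: [-0.503, -3.101, -0.0]
ft_force: [-0.5, 0.4, -1.1]
grip_width: 0.0228
grip_force: 59.3
```

```bash
python3 -c "
from h import *
st()"
```

```text
t 7.725 tip mm in slot [-0.6566  2.5393  1.7209] F slot [-0.6346  0.2447 -1.1228] M [-0.0112  0.059   0.0563] z [-0.0001  0.     -1.    ] yawerr -0.09226787152209681 0.022766837472426298
```

carry_out --plan '[[[-0.05,0,0],0,-1],[[0,0,0.15],0,-1],[[0,0,0.15],0,-1],[[0,0,0.1],0,-1],[[0,0,0],0,-1]]'

```text
time_s: 8.35
position: [0.5347, -0.1524, 0.2182]
ee_rot: [-0.503, -3.101, -0.0]
ft_force: [0.1, 0.6, -1.9]
grip_width: 0.0233
grip_force: 59.3
```

```bash
python3 -c "
from h import *
st()"
```

```text
t 8.35 tip mm in slot [-0.292  2.567 -2.341] F slot [-0.0921  0.6316 -1.9458] M [-0.0558 -0.0317  0.0273] z [-0.0002  0.0001 -1.    ] yawerr -0.09261993927317747 0.02333541862543316
```

carry_out --plan '[[[0,0,0.4],0,-1],[[0,0,0.4],0,-1],[[0,0,0.4],0,-1],[[0,0,0],0,-1]]'

```text
time_s: 8.85
position: [0.5345, -0.1523, 0.2059]
ee_rot: [-0.503, -3.1, -0.0]
ft_force: [0.0, -1.2, -1.0]
grip_width: 0.0228
grip_force: 59.3
```

carry_out --plan '[[[0,0,0.1],0,-1],[[0,0,0.1],0,-1],[[0,0,0.1],0,-1],[[0,0,0.1],0,-1],[[0,0,0],0,-1]]'

```text
time_s: 9.48
position: [0.5347, -0.1524, 0.2022]
ee_rot: [-0.503, -3.101, -0.0]
ft_force: [-0.7, -0.6, -1.8]
grip_width: 0.0228
grip_force: 59.3
```

```bash
python3 -c "
from h import *
st()"
```

```text
t 9.475 tip mm in slot [ -0.2706   2.5823 -18.2941] F slot [-0.4747 -0.741  -1.8065] M [ 0.0263 -0.0198 -0.0165] z [-0.0001  0.0001 -1.    ] yawerr -0.08977558060783508 0.02276925848094274
```

carry_out --plan '[[[0,0,0.1],0,-1],[[0,0,0.1],0,-1],[[0,0,0.1],0,-1],[[0,0,0],0,-1]]'

```text
time_s: 9.98
position: [0.5347, -0.1524, 0.1992]
ee_rot: [-0.503, -3.101, -0.0]
ft_force: [0.1, 0.2, -1.8]
grip_width: 0.0231
grip_force: 59.3
```

carry_out --plan '[[[0,0,0.1],0,-1],[[0,0,0.1],0,-1],[[0,0,0],0,-1]]'

```text
time_s: 10.35
position: [0.5347, -0.1524, 0.1972]
ee_rot: [-0.503, -3.101, -0.0]
ft_force: [0.1, -0.6, -1.7]
grip_width: 0.0231
grip_force: 59.3
```

The tip is 5 mm into the camera eye with no force. Next I'll go on to the lamp eye.

carry_out --plan '[[[0,0,0.3],0,-1],[[0,0,0.3],0,-1],[[0,0,0.4],0,-1],[[0,0,0.4],0,-1],[[0,0,0.4],0,-1]]'

```text
time_s: 10.98
position: [0.5347, -0.1524, 0.1789]
ee_rot: [-0.503, -3.101, -0.0]
ft_force: [-1.2, 0.1, -1.4]
grip_width: 0.023
grip_force: 59.3
```

carry_out --plan '[[[0,0,0],0,-1],[[0,0,0.1],0,-1],[[0,0,0.1],0,-1],[[0,0,0.05],0,-1],[[0,0,0],0,-1]]'

```text
time_s: 11.6
position: [0.5347, -0.1524, 0.1768]
ee_rot: [0.503, 3.101, -0.0]
ft_force: [-0.5, 0.4, -0.6]
grip_width: 0.0228
grip_force: 59.3
```

carry_out --plan '[[[0,0,0.05],0,-1],[[0,0,0.05],0,-1],[[0,0,0],0,-1]]'

```text
time_s: 11.98
position: [0.5347, -0.1524, 0.1757]
ee_rot: [-0.503, -3.101, -0.0]
ft_force: [-0.9, -1.0, -0.8]
grip_width: 0.0231
grip_force: 59.3
```

```bash
python3 -c "
from h import *
st()"
```

```text
t 11.975 tip mm in slot [ -0.2458   2.5646 -44.783 ] F slot [-0.5188 -1.1953 -0.7822] M [-0.0145  0.0576  0.0265] z [-0.0001  0.     -1.    ] yawerr -0.0922013885159032 0.02307362285348583
```

carry_out --plan '[[[0,0,0.05],0,-1],[[0,0,0.05],0,-1],[[0,0,0],0,-1]]'

```text
time_s: 12.35
position: [0.5347, -0.1524, 0.1747]
ee_rot: [-0.503, -3.101, -0.0]
ft_force: [0.8, 0.1, -1.1]
grip_width: 0.0227
grip_force: 59.3
```

carry_out --plan '[[[0,0,0.05],0,-1],[[0,0,0],0,-1]]'

```text
time_s: 12.6
position: [0.5347, -0.1524, 0.1742]
ee_rot: [-0.503, -3.101, -0.0]
ft_force: [0.4, 0.7, -0.9]
grip_width: 0.0228
grip_force: 59.3
```

carry_out --plan '[[[0,0,0.05],0,-1],[[0,0,0],0,-1]]'

```text
time_s: 12.85
position: [0.5347, -0.1524, 0.1738]
ee_rot: [-0.503, -3.101, 0.0]
ft_force: [0.3, 0.4, -0.3]
grip_width: 0.0229
grip_force: 59.3
```

```bash
python3 -c "
from h import *
st()"
```

```text
t 12.85 tip mm in slot [ -0.2376   2.5429 -46.7413] F slot [ 0.1433  0.4782 -0.3033] M [-0.0351 -0.0316 -0.0048] z [-0.0001 -0.     -1.    ] yawerr -0.08895950463750069 0.022871570873121964
```

carry_out --plan '[[[0,0,0.05],0,-1],[[0,0,0],0,-1]]'

```text
time_s: 13.1
position: [0.5347, -0.1524, 0.1732]
ee_rot: [-0.503, -3.101, -0.0]
ft_force: [0.4, 0.0, -1.6]
grip_width: 0.023
grip_force: 59.3
```

carry_out --plan '[[[0,0,0.03],0,-1],[[0,0,0],0,-1]]'

```text
time_s: 13.35
position: [0.5348, -0.1524, 0.173]
ee_rot: [0.503, 3.101, -0.0]
ft_force: [-0.5, -0.5, -0.1]
grip_width: 0.0229
grip_force: 59.3
```

carry_out --plan '[[[0,0,0.03],0,-1],[[0,0,0],0,-1]]'

```text
time_s: 13.6
position: [0.5347, -0.1525, 0.1727]
ee_rot: [-0.503, -3.101, 0.0]
ft_force: [-0.6, -0.9, -1.9]
grip_width: 0.0228
grip_force: 59.3
```

carry_out --plan '[[[0,0,0.05],0,-1],[[0,0,0],0,-1]]'

```text
time_s: 13.85
position: [0.5347, -0.1525, 0.1721]
ee_rot: [-0.503, -3.101, 0.0]
ft_force: [-0.8, -0.8, -2.3]
grip_width: 0.0229
grip_force: 59.3
```

carry_out --plan '[[[0,0,0.05],0,-1],[[0,0,0],0,-1]]'

```text
time_s: 14.1
position: [0.5346, -0.1524, 0.1716]
ee_rot: [-0.503, -3.101, 0.0]
ft_force: [-1.0, -1.7, -1.3]
grip_width: 0.0227
grip_force: 59.3
```

carry_out --plan '[[[0,0,0.05],0,-1],[[0,0,0],0,-1]]'

```text
time_s: 14.35
position: [0.5347, -0.1524, 0.1711]
ee_rot: [-0.503, -3.101, 0.0]
ft_force: [-1.7, -0.9, -2.0]
grip_width: 0.0224
grip_force: 59.3
```

carry_out --plan '[[[0,0,0.05],0,-1],[[0,0,0],0,-1]]'

```text
time_s: 14.6
position: [0.5347, -0.1524, 0.1706]
ee_rot: [-0.503, -3.101, 0.0]
ft_force: [-1.9, -1.8, -2.0]
grip_width: 0.0228
grip_force: 59.3
```

carry_out --plan '[[[0.02,-0.06,0],0,-1],[[0,0,0.05],0,-1],[[0,0,0],0,-1]]'

```text
time_s: 14.98
position: [0.5343, -0.1528, 0.1701]
ee_rot: [-0.503, -3.101, -0.0]
ft_force: [-0.1, -0.1, -1.1]
grip_width: 0.0225
grip_force: 59.3
```

```bash
python3 -c "
from h import *
st()"
```

```text
t 14.975 tip mm in slot [ -0.434    2.0352 -50.3549] F slot [-0.0934 -0.1105 -1.1463] M [-0.0398 -0.0231  0.013 ] z [ 0.      0.0001 -1.    ] yawerr -0.0939289891229862 0.022528955284004233
```

carry_out --plan '[[[0,0,0.1],0,-1],[[0,0,0.1],0,-1],[[0,0,0],0,-1]]'

```text
time_s: 15.35
position: [0.5343, -0.1529, 0.1681]
ee_rot: [-0.503, -3.101, -0.0]
ft_force: [-1.3, 0.6, -1.1]
grip_width: 0.0229
grip_force: 59.3
```

carry_out --plan '[[[0,0,0.1],0,-1],[[0,0,0.1],0,-1],[[0,0,0.1],0,-1],[[0,0,0],0,-1]]'

```text
time_s: 15.85
position: [0.5343, -0.1529, 0.1651]
ee_rot: [-0.503, -3.101, -0.0]
ft_force: [-0.1, 0.3, -1.9]
grip_width: 0.0229
grip_force: 59.3
```

```bash
python3 -c "
from h import *
st()"
```

```text
t 15.85 tip mm in slot [ -0.4878   1.9561 -55.4272] F slot [-0.1542  0.2567 -1.8623] M [ 0.0198  0.0288 -0.0212] z [-0.0002  0.0001 -1.    ] yawerr -0.09191078372708716 0.022883775330584517
```

The tip is through the lamp eye too. The bottom slot is next.

carry_out --plan '[[[0,0,0.2],0,-1],[[0,0,0.2],0,-1],[[0,0,0.3],0,-1],[[0,0,0.3],0,-1],[[0,0,0.3],0,-1]]'

```text
time_s: 16.48
position: [0.5343, -0.1529, 0.1519]
ee_rot: [-0.503, -3.101, 0.0]
ft_force: [-0.6, -0.2, -0.3]
grip_width: 0.0224
grip_force: 59.3
```

carry_out --plan '[[[0,0,0],0,-1],[[0,0,0.1],0,-1],[[0,0,0.1],0,-1],[[0,0,0.1],0,-1],[[0,0,0],0,-1]]'

```text
time_s: 17.1
position: [0.5343, -0.1529, 0.1491]
ee_rot: [-0.503, -3.101, 0.0]
ft_force: [-0.9, -0.6, -1.7]
grip_width: 0.0229
grip_force: 59.3
```

carry_out --plan '[[[0,0,0.1],0,-1],[[0,0,0.1],0,-1],[[0,0,0.1],0,-1],[[0,0,0.1],0,-1],[[0,0,0],0,-1]]'

```text
time_s: 17.73
position: [0.5343, -0.1529, 0.1451]
ee_rot: [-0.503, -3.101, -0.0]
ft_force: [0.5, -0.2, -0.9]
grip_width: 0.0227
grip_force: 59.3
```

```bash
python3 -c "
from h import *
st()"
```

```text
t 17.725 tip mm in slot [ -0.4506   1.9633 -75.4026] F slot [ 0.5188 -0.09   -0.871 ] M [ 0.0249 -0.0183 -0.0042] z [-0.0001  0.     -1.    ] yawerr -0.08991530118939295 0.022658872012304383
```

carry_out --plan '[[[0,0,0.1],0,-1],[[0,0,0.1],0,-1],[[0,0,0.1],0,-1],[[0,0,0.1],0,-1],[[0,0,0],0,-1]]'

```text
time_s: 18.35
position: [0.5343, -0.1529, 0.1411]
ee_rot: [-0.503, -3.101, -0.0]
ft_force: [-0.7, 0.3, -0.4]
grip_width: 0.0227
grip_force: 59.3
```

carry_out --plan '[[[0,0,0.2],0,-1],[[0,0,0.2],0,-1],[[0,0,0.2],0,-1],[[0,0,0.2],0,-1],[[0,0,0.2],0,-1]]'

```text
time_s: 18.98
position: [0.5343, -0.1529, 0.131]
ee_rot: [-0.503, -3.101, -0.0]
ft_force: [0.9, 0.2, -0.5]
grip_width: 0.0228
grip_force: 59.3
```

carry_out --plan '[[[0,0,0.1],0,-1],[[0,0,0.1],0,-1],[[0,0,0.05],0,-1],[[0,0,0],0,-1]]'

```text
time_s: 19.48
position: [0.5344, -0.1529, 0.1287]
ee_rot: [-0.503, -3.101, 0.0]
ft_force: [0.4, -0.1, -1.3]
grip_width: 0.0229
grip_force: 59.3
```

carry_out --plan '[[[0,0,0.05],0,-1],[[0,0,0.05],0,-1],[[0,0,0],0,-1]]'

```text
time_s: 19.85
position: [0.5343, -0.1529, 0.1276]
ee_rot: [-0.503, -3.101, 0.0]
ft_force: [-0.6, -0.3, -1.1]
grip_width: 0.0228
grip_force: 59.3
```

```bash
python3 -c "
from h import *
st()"
```

```text
t 19.85 tip mm in slot [ -0.4654   1.9597 -92.864 ] F slot [-0.4827 -0.4461 -1.1369] M [0.0079 0.0227 0.0705] z [-0.0001  0.     -1.    ] yawerr -0.0915369627138034 0.02278365347258757
```

carry_out --plan '[[[0,0,0.05],0,-1],[[0,0,0.05],0,-1],[[0,0,0],0,-1]]'

```text
time_s: 20.23
position: [0.5343, -0.1529, 0.1266]
ee_rot: [-0.503, -3.101, -0.0]
ft_force: [0.2, 0.9, -0.2]
grip_width: 0.0229
grip_force: 59.3
```

carry_out --plan '[[[0,0,0.05],0,-1],[[0,0,0],0,-1]]'

```text
time_s: 20.48
position: [0.5343, -0.1529, 0.1262]
ee_rot: [-0.503, -3.101, -0.0]
ft_force: [0.5, 0.4, -1.5]
grip_width: 0.0231
grip_force: 59.3
```

carry_out --plan '[[[0,0,0.04],0,-1],[[0,0,0],0,-1]]'

```text
time_s: 20.72
position: [0.5343, -0.1529, 0.1258]
ee_rot: [0.503, 3.101, 0.0]
ft_force: [-0.3, 0.0, -0.8]
grip_width: 0.023
grip_force: 59.3
```

carry_out --plan '[[[0,0,0.03],0,-1],[[0,0,0],0,-1]]'

```text
time_s: 20.98
position: [0.5344, -0.1529, 0.1256]
ee_rot: [0.503, 3.101, -0.0]
ft_force: [-1.0, -0.8, 2.5]
grip_width: 0.0225
grip_force: 59.9
```

The wrist force has changed sign, so the head is seated. Now I'll release and back off.

carry_out --plan '[[[0,0,0],0,0.3],[[0,0,0],0,0.3],[[0,0,0],0,0.3],[[0,0,0],0,0.3]]'

```text
time_s: 21.48
position: [0.5344, -0.1529, 0.1254]
ee_rot: [-0.503, -3.101, -0.0]
ft_force: [0.3, -0.3, 0.4]
grip_width: 0.0557
grip_force: 0.0
```

carry_out --plan '[[[0,0,-0.5],0,0.3],[[0,0,-1.5],0,0.3],[[0,0,-3],0,0.3],[[0,0,-4],0,0.3],[[-4,0,-4],0,0.3]]'

```text
time_s: 22.1
position: [0.5709, -0.165, 0.2581]
ee_rot: [-0.503, -3.1, -0.0]
ft_force: [0.7, 0.1, 0.4]
grip_width: 0.0556
grip_force: 0.0
```

carry_out --plan '[[[0,0,0],0,0.3],[[0,0,0],0,0.3],[[0,0,0],0,0.3]]'

```text
time_s: 22.48
position: [0.5712, -0.1651, 0.2548]
ee_rot: [-0.503, -3.099, -0.001]
ft_force: [-0.0, 0.4, 1.0]
grip_width: 0.0557
grip_force: 0.0
```

```bash
python3 - <<'E'
from h import *
st(); T=pose(); p,d=robot.snapshot("wrist"); P=cloud("wrist",d,T)
m=(abs(P[...,2]-.15)<.008)&(d>0)&(np.hypot(P[...,0]-.532,P[...,1]+.151)<.04)
q=P[m]; print(m.sum(),np.median(q,0),cv2.minAreaRect(q[:,:2].astype(np.float32)))
s,_=robot.snapshot("side"); a=cv2.resize(s[120:220,300:400],(400,400),interpolation=cv2.INTER_CUBIC)
cv2.imwrite("pics/end.png",np.hstack([p[0:300,170:470][:300],a[:300]]))
E
```

```text
t 22.475 tip mm in slot [38.2436  1.9856 34.2691] F slot [-0.1385  0.326   0.9528] M [-0.0104 -0.0418 -0.0019] z [-0.0018  0.0007 -1.    ] yawerr -0.09079261480016498 0.05565956820990445
973 [ 0.5308 -0.1507  0.1503] ((0.5314900875091553, -0.15070495009422302), (0.024001536890864372, 0.023536400869488716), 71.18177032470703)
```

View pics/end.png

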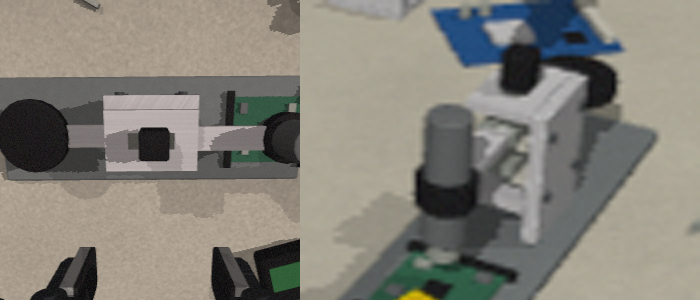

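The head sits on the fork in the slot at (154,144). Its top is at 150 mm, as it should be when fully down, and the gripper is clear.

```bash
python3 -c "
from bench import robot
print(robot.job_done())"
```

```text
the job is handed in; nothing more can be done
None
```

The long pin is threaded through the top slot, both eyes and the bottom slot with its head fully down on the fork and released, the shorter pin was left in the rack, and the job was handed in at about 22.6 s (no verdict was returned).

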